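Load two finger gauges into the sloping rack, avoiding the pocket with a hidden spacer

ROBOT

A 7-joint arm with a two-finger parallel gripper is mounted at the origin on the work surface. World frame = base frame: x ahead of the robot, y to its left, z up, the work surface at z = 0. Lengths are in mm, angles in rad, forces in N, time in s.
With the tool pointing down it reaches from about 400 to 875 mm from the base axis. Payload 4.4 kg.
Tool frame: the origin (TCP) lies midway between the tips of the shut fingers; the grasp point (between the pads) lies 19 mm behind it (ctrl.pinch_z is the distance from the TCP to the grasp point, in mm); z points along the fingers, y is the line along which they close (so a half turn about z gives the same grasp; the last joint's range is limited). The gripper opens to 85 mm and grips with 20 to 120 N. Pads are 22 mm wide; open, the fingers measure 114 mm over their backs; the gripper's body (76 mm by 85 mm) begins 54 mm behind the grasp point. The pads swing forward as they close: fully open they stand 13 mm farther back than shut.
Start: joints at [1.154, 0.628, 0.038, 1.517, -0.027, 0.996, -0.02], TCP at [223.4, -610.418, 231.313] pointing down, gripper open.
Joint ranges: [-3.06, 3.06], [-0.37, 2.12], [-1.25, 1.32], [0.18, 2.47], [-1.1, 4.24], [0.23, 1.98], [-2.94, 2.94]. Speed limits (rad/s): [2.57, 2.57, 3.14, 3.14, 3.14, 3.14, 3.14].

INTERFACE

Orientations are given as [roll, pitch, yaw] about the fixed x, y, z axes, in that order (R = Rz(yaw) Ry(pitch) Rx(roll)).
In Python, from cell import read_state, cams, order, ctrl gives the robot as it stands.
- The arm moves only by the tool move_arm, never from a script. Its argument "targets" is text: rows parted by semicolons, each of 7 numbers parted by spaces: the gripper's target within -1 to 1 (fully open at 1, half-way at 0, shut at -1), then the shift along the tool's x, y, z in cm, then the turn, a rotation vector about the tool's x, y, z in degrees. A call has 1 to 5 rows; each row shifts and turns the commanded pose from where the row before left it, along the tool's axes as they then stand; what a row does not reach is not made up. A row lasts 1/12 s, in which the tool goes at most 41.7 mm and 7.16 degrees, less where a joint would pass 70% of its speed; a pose out of reach is approached as far as the arm can. A call with a gripper value outside its range is refused whole. The fingers move at their own pace and stop on an object; the grip force is fixed at half the most. Time passes only in rows, so rows that do not move let the fingers close. It gives the time, the measured TCP pose, the force, the opening and the grip force at its end, in the units of the state.
- read_state(): the state, without advancing time (a new reading comes with each control period).
- cams.get_image(name): name is "side" or "top" or "wrist"; returns a dict with "color" (384x512x3 uint8, red, green, blue), "fovy" (degrees; the focal length in pixels is half the picture's height over the tangent of half this angle, whatever the lens; pixels are square), "cx", "cy" (the principal point, pixels), "rvec" (rotation vector, rad) and "tvec" (3), from world to camera coordinates, as OpenCV has them. Camera axes: x right, y down, z forward; pixel columns grow to the right and rows downward; lengths in mm; the calibration is good to about 2 mm. A picture is of the moment at which its call begins. There is no depth.
- order.finish_job(): hands the job in; it is judged then, once.
The state is a dict: "clock": time; "qpos": joint angles; "qd": joint speeds; "tau": joint torques, N m; "eef_pos": TCP position; "tool_rot": TCP orientation; "force": force on the tool from outside, world axes, zero at the start; "torque": the same for the moment, N m; "width": finger opening in mm; "gripper_force": force on a finger pad.
Only numpy, scipy, OpenCV 4.12 (cv2) and the standard library are available. Lean on these libraries where they do the work, as an engineer would, in place of code of your own. Each camera call takes 0.05 s, during which the arm holds its last target. There are 200 camera calls.

TASK

Move the two steel finger gauges, one at a time, from the silver ring stand into the sloping rack on top of the cherry drawer unit, one gauge to a pocket, ring end up, each sunk to its scribed line. One of the three pockets has an old spacer left in it out of sight, so feel how far the gauge goes down: never let go of a gauge in a pocket before it is fully home, and if it stops short take it back out and use another pocket. Leave the rose glass cone, the bone-handled ring clamp and the white dish where they are.

Things in the scene. Friction and masses are not known exactly. Their poses are not given: they have to be found in the camera images.
- unit: Fixed dark cherry drawer unit, 180 (x) x 240 (y) x 60 mm, brass latch on its front (-x). On top a sloping rack, 70 mm up the slope x 200 mm along y, its face leaning 25 degrees to the front: face normal = axis of all pockets = (-0.423, 0, 0.906) in the unit's frame, up the slope (0.906, 0, 0.423). Face middle 111 mm, upper edge 126 mm above the table. Origin: centre of the underside.
- pocket0 (a point): Mouth centre of the left (+y) slot pocket in the rack's face; pockets 58 mm apart along the unit's y. Slot 37.5 mm along y, 15.5 mm up the slope, 30 mm deep square to the face, flat floor, 1.5 mm chamfer. One of the three pockets (any, unseen, changes each start) holds a fixed 14 mm round spacer bar that stops a gauge 14 mm below the face. Axes: the unit's, not tilted.
- pocket1 (a point): Mouth centre of the middle slot pocket in the rack's face; pockets 58 mm apart along the unit's y. Slot 37.5 mm along y, 15.5 mm up the slope, 30 mm deep square to the face, flat floor, 1.5 mm chamfer. One of the three pockets (any, unseen, changes each start) holds a fixed 14 mm round spacer bar that stops a gauge 14 mm below the face. Axes: the unit's, not tilted.
- pocket2 (a point): Mouth centre of the right (-y) slot pocket in the rack's face; pockets 58 mm apart along the unit's y. Slot 37.5 mm along y, 15.5 mm up the slope, 30 mm deep square to the face, flat floor, 1.5 mm chamfer. One of the three pockets (any, unseen, changes each start) holds a fixed 14 mm round spacer bar that stops a gauge 14 mm below the face. Axes: the unit's, not tilted.
- stand: Fixed silver (aluminium) ring stand, a low plate 60 (x) x 156 (y) x 16 mm high with two slots 80 mm apart along its y, each 15 (x) x 35 (y) mm and 8 mm deep, which hold the gauges upright. Origin: centre of the underside.
- gauge_a: Loose steel finger gauge, about 0.17 kg (varies): tab 12 mm thick (own x), 32 wide (own y), 48 high, topped by a ring, outer diameter 36, hole 16, 12 thick, centre 62 above the foot; 80 mm high in all. Dark line round the tab 30 mm above the foot. Both gauges alike, either face either way. Starts upright in the stand, foot 8 mm above the table. Origin: foot centre; z up to the ring.
- gauge_b: Loose steel finger gauge, about 0.17 kg (varies): tab 12 mm thick (own x), 32 wide (own y), 48 high, topped by a ring, outer diameter 36, hole 16, 12 thick, centre 62 above the foot; 80 mm high in all. Dark line round the tab 30 mm above the foot. Both gauges alike, either face either way. Starts upright in the stand, foot 8 mm above the table. Origin: foot centre; z up to the ring.
- line_a (a point): Point on the axis of gauge_a at its scribed line, 30 mm above the foot; it comes to the pocket's mouth centre when the gauge is fully home (16 mm above it, measured along the pocket, over the spacer).
- line_b (a point): Point on the axis of gauge_b at its scribed line, 30 mm above the foot; it comes to the pocket's mouth centre when the gauge is fully home (16 mm above it, measured along the pocket, over the spacer).
- cone: Loose rose-pink glass ring cone, 48 mm base, 75 mm high. Bystander. Origin: centre of its base.
- ring_clamp: Loose ring clamp with bone handle and steel jaws, lying along its own y, about 98 x 22 mm, 22 mm high. Bystander. Origin: under its middle.
- dish: Loose white ceramic dish, 80 mm across, 30 mm high. Bystander. Origin: centre of its underside.

How it is judged:
By the outcome, as a careful person would: the job done as asked, in the order asked, and still so for the second after the job is handed in, with the robot touching nothing.
It also fails if it takes over 64 s, if anything falls off the work surface, if the arm or the gripper's body presses on something with over 40 N, if the wrist force passes 120 N, or if a joint passes its speed limit or range.

## Working session

There is one attempt and no reset: what is moved stays moved. The work goes in short steps, Python scripts to look and compute and a tool call to move; the robot and the scene stay as the last step left them, time stands still between calls to the robot, and variables do not carry over. Pictures are saved under pics/ and viewed, at most 10 in all, crops included, and the job is handed in when it is done.

Besides the shell and the picture viewer there is one more tool, called by a JSON object that holds its "fn" and its "kwargs", one argument or row to a line. move_arm: Moves the arm, as the interface text tells. Its arguments: {"type":"object","properties":{"targets":{"type":"string"}},"required":["targets"]}

```bash
mkdir -p pics; ls; cat > h.py <<'E'
import numpy as np, cv2
from scipy.spatial.transform import Rotation as R
from cell import read_state, cams, order, ctrl
def cam(n):
    d=cams.get_image(n); h,w=d["color"].shape[:2]
    f=h/2/np.tan(np.radians(d["fovy"])/2)
    d["K"]=np.array([[f,0,d["cx"]],[0,f,d["cy"]],[0,0,1.]])
    d["Rm"]=cv2.Rodrigues(np.array(d["rvec"],float))[0]; d["t"]=np.array(d["tvec"],float).ravel()
    return d
def save(d,fn): cv2.imwrite("pics/"+fn,d["color"][:,:,::-1])
def onz(d,uv,z):
    r=d["Rm"].T@np.linalg.inv(d["K"])@np.array([*uv,1.]); c=-d["Rm"].T@d["t"]
    return c+r*(z-c[2])/r[2]
def proj(d,P):
    p=(d["Rm"]@np.atleast_2d(P).T).T+d["t"]; p=p@d["K"].T; return p[:,:2]/p[:,2:]
E
python3 - <<'E'
from h import *
import pickle
D={}
for n in("top","side"):
    D[n]=cam(n); save(D[n],n+"0.png"); print(n,D[n]["fovy"],-D[n]["Rm"].T@D[n]["t"])
pickle.dump(D,open("d0.pkl","wb"))
s=read_state(); print(s)
cv2.imwrite("pics/both0.png",cv2.resize(np.hstack([D["top"]["color"],D["side"]["color"]])[:,:,::-1],(800,300)))
E
```

```text
pics
top 53.37202296970443 [ 382.29840788   28.71905499 1085.43464666]
side 46.489535822804335 [-54.66605356 709.72116682 839.9510847 ]
{'clock': 0.1, 'qpos': array([ 1.15421872,  0.62923245,  0.0384487 ,  1.5182509 , -0.02699375,
        0.99630658, -0.02000508]), 'qd': array([-0.00044842, -0.00313543,  0.00128864, -0.00216509,  0.00063049,
       -0.00170478,  0.00059829]), 'tau': array([ 1.73385299e-03, -5.64538729e+01,  1.23007927e+00, -1.93973440e+01,
        1.13205469e-02,  5.41084155e-03,  3.29111884e-06]), 'eef_pos': array([ 223.19434757, -609.89218489,  230.50032125]), 'tool_rot': array([-3.13991357e+00,  2.29901116e-05,  3.50773149e-01]), 'force': array([ 0.12934695, -1.04795623,  0.27412474]), 'torque': array([-0.01203082, -0.01403357,  0.00980519]), 'gripper_force': 0.0, 'width': 85.23500039196756}
```

View pics/top0.png

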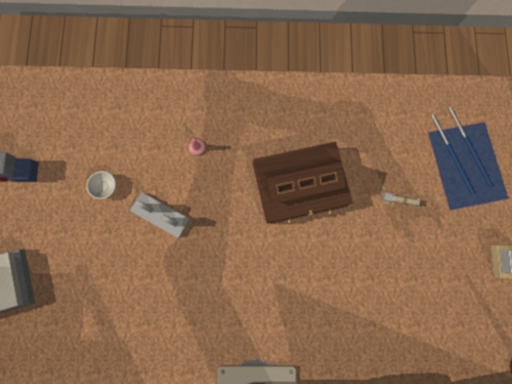

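View pics/side0.png

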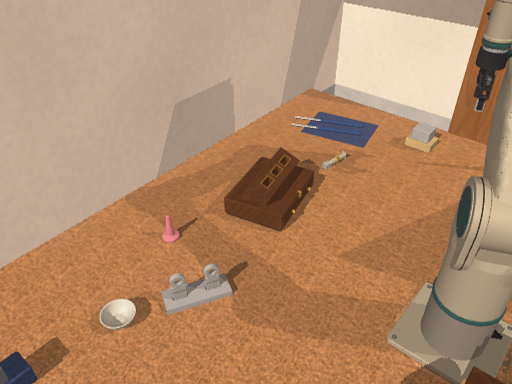

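```bash
python3 - <<'E'
from h import *
import pickle
D=pickle.load(open("d0.pkl","rb"))
t=D["top"]["color"][:,:,::-1]; s=D["side"]["color"][:,:,::-1]
def c(im,u,v,w,h,k): return cv2.resize(im[v:v+h,u:u+w],None,fx=k,fy=k,interpolation=cv2.INTER_CUBIC)
a=np.vstack([c(t,245,135,110,95,3.6).copy()[:, :396], c(t,118,180,110,60,3.6)])
b=np.vstack([c(s,215,140,110,95,3.6), c(s,150,255,110,60,3.6)])
cv2.imwrite("pics/crop0.png",np.hstack([a,b])); print(a.shape)
for n,uv,z in(("stand",(159,215),16),("unit",(302,183),100),("cone",(197,148),0),("clamp",(402,200),10),("dish",(101,185),15)): print(n,onz(D["top"],uv,z))
E
```

```text
(558, 396, 3)
stand [499.66967803 276.23657352  16.        ]
unit [ 579.17158025 -113.51691729  100.        ]
cone [699.81897081 179.76828321   0.        ]
clamp [ 551.01976752 -414.63391755   10.        ]
dish [583.01775188 443.6176778   15.        ]
```

View pics/crop0.png

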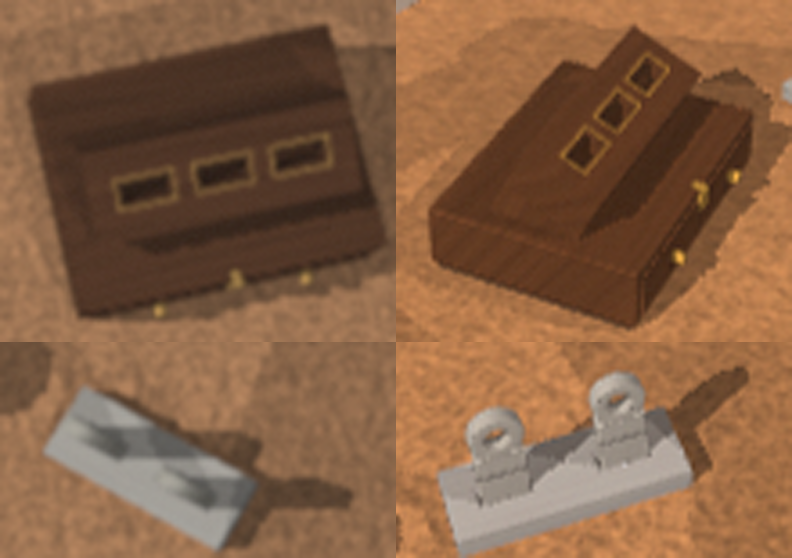

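```bash
python3 - <<'E'
from h import *
import pickle
from scipy.optimize import least_squares as LS
D=pickle.load(open("d0.pkl","rb"))
def px(l,o): return (np.array(l,float)+.5)/3.6-.5+o
Z=lambda a:R.from_euler('z',a).as_matrix()
T,S=D["top"],D["side"]
pt=px([(147,189),(223,171),(300,155)],[245,135]); ps=px([(586-396,150),(617-396,112),(647-396,74)],[215,140])
# rows are left(+y)->right; left in top = +y
P=np.array([[0,58,0],[0,0,0],[0,-58,0.]])
def m(p): return P@Z(p[2]).T+[p[0],p[1],p[3]]
for nm,use in(("both",(1,1)),("top",(1,0)),("side",(0,1))):
    g=lambda p: np.concatenate([use[0]*(proj(T,m(p))-pt).ravel(),use[1]*(proj(S,m(p))-ps).ravel(),[(p[3]-111)*.3]])
    r=LS(g,[580,-113,.2,111]); print("unit",nm,r.x.round(3),np.abs(r.fun).max().round(2))
print([onz(T,q,60).round(1) for q in px([(30,88),(328,27),(385,238),(78,312)],[245,135])])
# stand
ct=px([(85,44),(258,150),(218,208),(45,112)],[118,180]); rs=px([(496-396,436-342),(617-396,401-342)],[150,255])
print([onz(T,q,16).round(1) for q in ct],[onz(S,q,70).round(1) for q in rs])
C=np.array([[30,78,16],[30,-78,16],[-30,-78,16],[-30,78,16.]]); G=np.array([[0,40,70],[0,-40,70.]])
for w in((1,1),(1,0),(0,1)):
    f=lambda p,Q:Q@Z(p[2]).T+[p[0],p[1],0]
    r=LS(lambda p:np.concatenate([w[0]*(proj(T,f(p,C))-ct).ravel(),w[1]*(proj(S,f(p,G))-rs).ravel()]),[500,276,-.5])
    print("stand",w,r.x.round(3),np.abs(r.fun).max().round(2),f(r.x,G).round(1))
E
```

```text
unit both [ 5.78046e+02 -1.24987e+02  2.35000e-01  1.10679e+02] 0.55
unit top [ 5.78991e+02 -1.24369e+02  2.34000e-01  1.10899e+02] 0.27
unit side [ 5.76455e+02 -1.25115e+02  2.36000e-01  1.11017e+02] 0.22
[array([652.9,  16. ,  60. ]), array([ 705.4, -215.9,   60. ]), array([ 539.5, -254.6,   60. ]), array([480.9, -21.6,  60. ])]
[array([564.6, 329.4,  16. ]), array([482.9, 191.3,  16. ]), array([438. , 220.2,  16. ]), array([510.7, 356.9,  16. ])] [array([516.7, 310.6,  70. ]), array([479. , 241.2,  70. ])]
stand (1, 1) [498.76  274.916  -0.51 ] 1.41 [[518.3 309.8  70. ]
 [479.2 240.   70. ]]
stand (1, 0) [499.067 274.434  -0.512] 1.47 [[518.7 309.3  70. ]
 [479.5 239.6  70. ]]
stand (0, 1) [ 4.97853e+02  2.75896e+02 -4.95000e-01] 0.22 [[516.9 311.1  70. ]
 [478.8 240.7  70. ]]
```

{"fn": "move_arm", "kwargs": {
  "targets": "1 2.67 -1.93 -0.13 0 0 0;1 2.67 -1.93 -0.13 0 0 0;1 2.67 -1.93 -0.13 0 0 0;1 2.67 -1.93 -0.13 0 0 0;1 2.67 -1.93 -0.13 0 0 0"
}}

```text
clock: 0.52
eef_pos: [316.1, -472.3, 237.5]
tool_rot: [-3.141, 0.0, 0.351]
force: [0.5, -0.2, -0.2]
width: 85.8
gripper_force: 0.0
```

{"fn": "move_arm", "kwargs": {
  "targets": "1 2.67 -1.93 -0.13 0 0 0;1 2.67 -1.93 -0.13 0 0 0;1 2.67 -1.93 -0.13 0 0 0;1 2.67 -1.93 -0.13 0 0 0;1 2.67 -1.93 -0.13 0 0 0"
}}

```text
clock: 0.93
eef_pos: [408.3, -335.8, 244.2]
tool_rot: [-3.141, 0.0, 0.351]
force: [-0.3, -0.8, 1.0]
width: 85.2
gripper_force: 0.0
```

{"fn": "move_arm", "kwargs": {
  "targets": "1 2.67 -1.93 -0.13 0 0 0;1 2.67 -1.93 -0.13 0 0 0;1 2.67 -1.93 -0.13 0 0 0;1 2.67 -1.93 -0.13 0 0 0;1 2.67 -1.93 -0.13 0 0 0"
}}

```text
clock: 1.35
eef_pos: [500.5, -199.4, 250.7]
tool_rot: [-3.141, 0.0, 0.351]
force: [0.8, -0.3, -0.1]
width: 85.6
gripper_force: 0.0
```

{"fn": "move_arm", "kwargs": {
  "targets": "1 0.9 -2.8 0 0 0 0;1 0.9 -2.8 0 0 0 0;1 0.9 -2.8 0 0 0 0;1 0.9 -2.8 0 0 0 0;1 0.9 -2.8 0 0 0 0"
}}

```text
clock: 1.77
eef_pos: [493.6, -52.6, 250.5]
tool_rot: [-3.141, 0.001, 0.351]
force: [0.4, 0.4, 0.3]
width: 85.3
gripper_force: 0.0
```

{"fn": "move_arm", "kwargs": {
  "targets": "1 0.9 -2.8 0 0 0 0;1 0.9 -2.8 0 0 0 0;1 0.9 -2.8 0 0 0 0;1 0.9 -2.8 0 0 0 0;1 0.9 -2.8 0 0 0 0"
}}

```text
clock: 2.18
eef_pos: [487.8, 94.3, 250.6]
tool_rot: [-3.142, 0.001, 0.351]
force: [0.1, 0.6, 0.7]
width: 85.4
gripper_force: 0.0
```

{"fn": "move_arm", "kwargs": {
  "targets": "1 0.9 -2.8 0 0 0 0;1 0.9 -2.8 0 0 0 0;1 0.9 -2.8 0 0 0 0;1 0.9 -2.8 0 0 0 0;1 0.9 -2.8 0 0 0 0"
}}

```text
clock: 2.6
eef_pos: [482.0, 241.1, 250.6]
tool_rot: [3.141, 0.001, 0.351]
force: [0.2, -0.1, -0.0]
width: 85.2
gripper_force: 0.0
```

{"fn": "move_arm", "kwargs": {
  "targets": "1 0 0 0.9 0 0 -4.1;1 0 0 0.9 0 0 -4.1;1 0 0 0.9 0 0 -4.1;1 0 0 0.9 0 0 -4.1;1 0 0 0.9 0 0 -4.1"
}}

```text
clock: 3.02
eef_pos: [482.2, 239.8, 205.1]
tool_rot: [-3.141, 0.001, 0.712]
force: [0.6, 0.0, -1.4]
width: 85.3
gripper_force: 0.0
```

{"fn": "move_arm", "kwargs": {
  "targets": "1 0 0 0.9 0 0 -4.1;1 0 0 0.9 0 0 -4.1;1 0 0 0.9 0 0 -4.1;1 0 0 0.9 0 0 -4.1;1 0 0 0.9 0 0 -4"
}}

```text
clock: 3.43
eef_pos: [482.2, 239.7, 160.1]
tool_rot: [-3.141, 0.001, 1.068]
force: [-0.8, -0.1, 0.3]
width: 85.7
gripper_force: 0.0
```

Tracking is good. Look with the wrist camera to refine the gauge pose.

```bash
python3 - <<'E'
from h import *
import pickle
d=cam("wrist"); pickle.dump(d,open("w1.pkl","wb"))
im=np.ascontiguousarray(d["color"][:,:,::-1])
st=np.array([498.76,274.92]); Z=R.from_euler('z',-.51).as_matrix()
for s in(40,-40):
    g=Z@[0,s,0]+[*st,8]
    for q in([6,0,80],[-6,0,80],[6,16,22],[-6,-16,22]): print(s,q,proj(d,g+Z@np.array(q,float)).round(1))
print(-d["Rm"].T@d["t"])
cv2.imwrite("pics/w1.png",cv2.resize(im,(768,576),interpolation=cv2.INTER_CUBIC))
E
```

```text
40 [6, 0, 80] [[261.7  95.7]]
40 [-6, 0, 80] [[244.9  95.6]]
40 [6, 16, 22] [[260.8  78.3]]
40 [-6, -16, 22] [[247.5 115. ]]
-40 [6, 0, 80] [[260.5 200.9]]
-40 [-6, 0, 80] [[245.5 200.8]]
-40 [6, 16, 22] [[259.9 165.7]]
-40 [-6, -16, 22] [[247.7 196.6]]
[518.36096499 304.99556744 302.48185209]
```

View pics/w1.png

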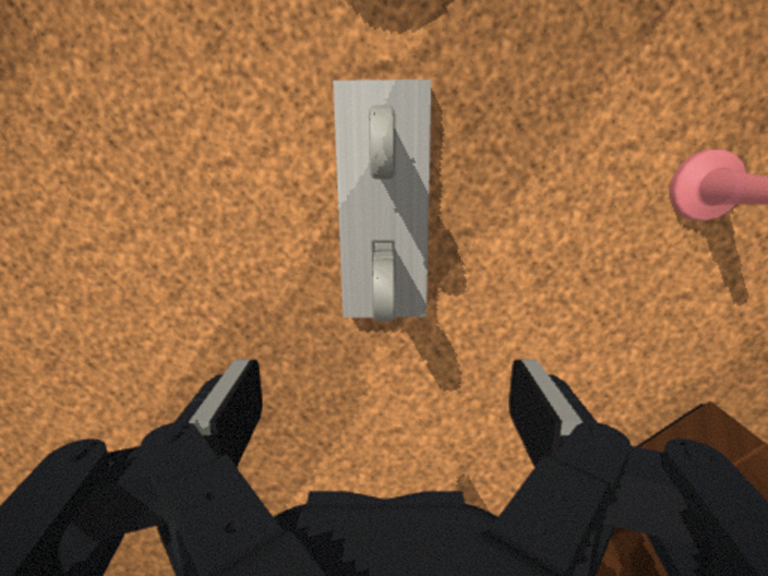

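```bash
python3 - <<'E'
from h import *
import pickle
from scipy.optimize import least_squares as LS
d=pickle.load(open("w1.pkl","rb"))
ct=(np.array([(333.5,80.5),(431.5,80.5),(427,318),(343,318)])+.5)/1.5-.5
Z=lambda a:R.from_euler('z',a).as_matrix()
print([onz(d,q,16).round(1) for q in ct], [onz(d,q,70).round(1) for q in(np.array([(383,141),(384,282)])+.5)/1.5-.5])
# image up = +y?, right = +x
C=np.array([[-30,78,16],[30,78,16],[30,-78,16],[-30,-78,16.]])
f=lambda p,Q:Q@Z(p[2]).T+[p[0],p[1],0]
r=LS(lambda p:(proj(d,f(p,C))-ct).ravel(),[500,276,-.5]); print(r.x.round(3),r.fun.round(1),f(r.x,np.array([[0,40,70],[0,-40,70.]])).round(1))
E
```

```text
[array([511.1, 357.5,  16. ]), array([563.7, 328.5,  16. ]), array([489.8, 190.7,  16. ]), array([436.7, 220. ,  16. ])] [array([520.2, 310.7,  70. ]), array([483.8, 243.7,  70. ])]
[ 5.00351e+02  2.74230e+02 -4.95000e-01] [ 0.2  0.4  0.  -0.2 -0.4 -0.4  0.2  0. ] [[519.4 309.4  70. ]
 [481.3 239.   70. ]]
```

{"fn": "move_arm", "kwargs": {
  "targets": "1 -0.1 -0.05 2 0 0 -0.5;1 0 0 2.2 0 0 0;1 0 0 2.2 0 0 0;1 0 0 2.2 0 0 0;1 0 0 2.1 0 0 0"
}}

```text
clock: 3.9
eef_pos: [481.6, 239.1, 52.9]
tool_rot: [3.141, 0.0, 1.072]
force: [-0.5, 0.6, 0.2]
width: 85.3
gripper_force: 0.0
```

{"fn": "move_arm", "kwargs": {
  "targets": "-1 0 0 0 0 0 0;-1 0 0 0 0 0 0;-1 0 0 0 0 0 0;-1 0 0 0 0 0 0;-1 0 0 0 0 0 0"
}}

```text
clock: 4.32
eef_pos: [482.4, 239.7, 55.2]
tool_rot: [3.14, -0.002, 1.073]
force: [-0.3, 0.7, -0.3]
width: 25.9
gripper_force: 0.0
```

{"fn": "move_arm", "kwargs": {
  "targets": "-1 0 0 0 0 0 0;-1 0 0 0 0 0 0;-1 0 0 0 0 0 0;-1 0 0 0 0 0 0;-1 0 0 0 0 0 0"
}}

```text
clock: 4.73
eef_pos: [482.3, 239.5, 54.9]
tool_rot: [3.14, -0.001, 1.073]
force: [-0.2, 0.4, 7.2]
width: 11.2
gripper_force: 58.8
```

{"fn": "move_arm", "kwargs": {
  "targets": "-1 0 0 -0.5 0 0 0;-1 0 0 -1.5 0 0 0;-1 0 0 -3 0 0 0;-1 0 0 -4 0 0 0;-1 0 0 -4 0 0 0"
}}

```text
clock: 5.15
eef_pos: [480.3, 238.7, 184.7]
tool_rot: [-3.14, 0.002, 1.074]
force: [0.8, 1.1, -1.6]
width: 11.0
gripper_force: 58.4
```

{"fn": "move_arm", "kwargs": {
  "targets": "-1 0 0 -4 0 0 0;-1 0 0 -2 0 0 0;-1 0 0 0 0 0 0"
}}

```text
clock: 5.4
eef_pos: [484.0, 240.9, 249.1]
tool_rot: [3.136, -0.008, 1.073]
force: [0.0, 0.2, -2.7]
width: 11.3
gripper_force: 58.6
```

```bash
cat >> h.py <<'E'
UY=.235; UZ=R.from_euler('z',UY).as_matrix(); UC=np.array([578.,-124.9,111.]); N=UZ@[-.4226,0,.9063]
RT=UZ@np.column_stack([[0,1,0],[.9063,0,.4226],[.4226,0,-.9063]])
def pocket(i): return UC+UZ@[0,58*(1-i),0]
def state():
    s=read_state(); return np.array(s["eef_pos"]),R.from_euler('xyz',s["tool_rot"]).as_matrix(),s
def delta(P,Rt=None):
    p,r,s=state(); print("eef",p.round(1),"shift cm (tool axes now)",(r.T@(P-p)/10).round(2),"turn deg",(np.degrees(R.from_matrix(r.T@Rt).as_rotvec()).round(2) if Rt is not None else ''))
E
python3 - <<'E'
from h import *
import pickle
d=cam("wrist"); save(d,"w2.png"); pickle.dump(d,open("w2.pkl","wb")); s=cam("side"); pickle.dump(s,open("s2.pkl","wb"))
p,r,_=state(); u=proj(s,p)[0].astype(int); print(u)
a=cv2.resize(s["color"][u[1]-40:u[1]+60,u[0]-60:u[0]+60][:,:,::-1],(480,400),interpolation=cv2.INTER_CUBIC)
b=cv2.resize(d["color"][234:384,196:316][:,:,::-1],(320,400),interpolation=cv2.INTER_CUBIC)
cv2.imwrite("pics/g2.png",np.hstack([a,b]))
print("predicted ring centre/foot/line in side",[proj(s,p+r[:,2]*k)[0].round(1) for k in(-17,45,15)], "in wrist",[proj(d,p+r[:,2]*k)[0].round(1) for k in(-17,45)])
# tool shifts to 100 mm line-above pocket 0 (line at 100mm along N); TCP-line distance 15mm
delta(pocket(0)+N*(75+15),RT)
E
```

```text
[205 212]
predicted ring centre/foot/line in side [array([204.7, 205.8]), array([206.9, 228.3]), array([205.8, 217.6])] in wrist [array([253.9, 257.9]), array([254.2, 213.7])]
eef [481.4 239.  244.3] shift cm (tool axes now) [-25.6   19.15   5.17] turn deg [-23.81   9.14 -41.31]
```

View pics/g2.png

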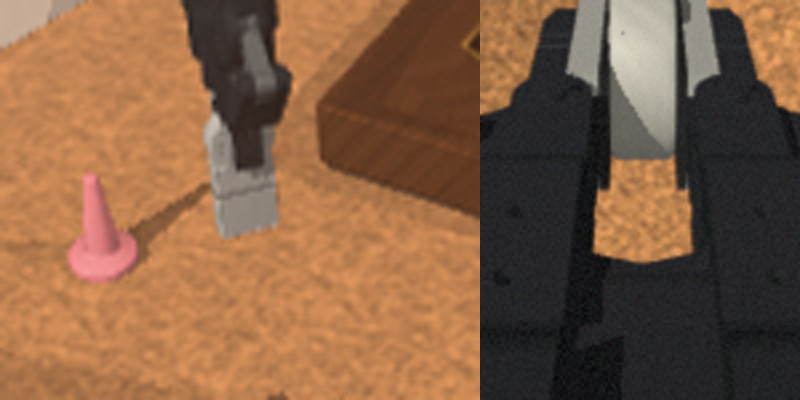

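{"fn": "move_arm", "kwargs": {
  "targets": "-1 -2.5 1.9 0 0 0 0;-1 -2.6 1.9 0 0 0 0;-1 -2.6 1.9 0 0 0 0;-1 -2.6 1.9 0 0 0 0;-1 -2.6 1.9 0 0 0 0"
}}

```text
clock: 5.92
eef_pos: [501.8, 78.7, 241.7]
tool_rot: [-3.138, 0.003, 1.074]
force: [1.0, 0.5, -1.1]
width: 11.2
gripper_force: 58.6
```

{"fn": "move_arm", "kwargs": {
  "targets": "-1 -2.6 2 0 0 0 0;-1 -2.6 1.9 0 0 0 0;-1 -2.5 1.9 0 0 0 0;-1 -2.5 1.9 0 0 0 0;-1 -2.5 1.9 0 0 0 0"
}}

```text
clock: 6.33
eef_pos: [525.6, -78.3, 241.6]
tool_rot: [-3.137, 0.002, 1.073]
force: [1.1, 0.3, -0.8]
width: 11.2
gripper_force: 58.6
```

{"fn": "move_arm", "kwargs": {
  "targets": "-1 0 0 0 -3 1.1 -5.2;-1 0 0 0 -3 1.1 -5.2;-1 0 0 0 -3 1.1 -5.2;-1 0 0 0 -3 1.2 -5.2;-1 0 0 0 -3 1.2 -5.1"
}}

```text
clock: 6.75
eef_pos: [525.3, -76.2, 241.7]
tool_rot: [2.869, -0.037, 1.539]
force: [-0.0, 0.0, -2.6]
width: 11.0
gripper_force: 59.0
```

{"fn": "move_arm", "kwargs": {
  "targets": "-1 0 0 0 -3 1.1 -5.2;-1 0 0 0 -3 1.2 -5.1;-1 0 0 0 -2.8 1.1 -5.1;-1 0 0 0 0 0 0;-1 0 0 0 0 0 0"
}}

```text
clock: 7.17
eef_pos: [525.2, -77.8, 241.8]
tool_rot: [2.712, -0.003, 1.801]
force: [0.7, 0.6, -2.7]
width: 10.9
gripper_force: 59.0
```

```bash
python3 - <<'E'
from h import *
import pickle
delta(pocket(0)+N*(75+15),RT)
d=cam("wrist"); pickle.dump(d,open("w3.pkl","wb")); 
im=cv2.resize(d["color"][:,:,::-1],(768,576),interpolation=cv2.INTER_CUBIC); cv2.imwrite("pics/w3.png",im)
print([proj(d,pocket(i))[0].round(1) for i in range(3)])
E
```

```text
eef [525.2 -77.8 241.8] shift cm (tool axes now) [-0.02 -1.83  4.57] turn deg [-0.4  -0.04 -0.3 ]
[array([239.5, 179. ]), array([240.7, 231.1]), array([241.9, 277.7])]
```

View pics/w3.png

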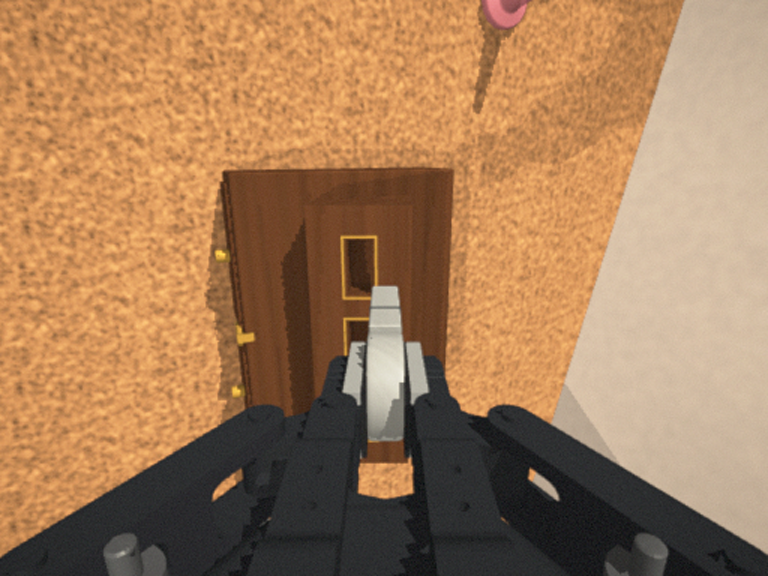

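```bash
python3 - <<'E'
from h import *
import pickle
d=pickle.load(open("w3.pkl","rb")); p,r,_=state()
for q in([16,-6,45],[16,6,45],[16,-6,15],[16,6,15],[0,-6,-35],[-14,6,-28]): print(q,(proj(d,p+r@np.array(q,float))[0]*1.5+.25).round(1))
for dx,dy,dz in((1,0,0),(0,1,0),(0,0,1)): print((proj(d,p+r@np.array([16+dx,dy,45+dz]))[0]*1.5-proj(d,p+r@np.array([16.,0,45]))[0]*1.5).round(2))
E
```

```text
[16, -6, 45] [376.8 285.2]
[16, 6, 45] [402.9 285.2]
[16, -6, 15] [375.3 307.8]
[16, 6, 15] [405.8 307.8]
[0, -6, -35] [371.7 418.6]
[-14, 6, -28] [410.7 443.4]
[ 0.   -2.07]
[ 2.17 -0.  ]
[-0.02 -0.64]
```

{"fn": "move_arm", "kwargs": {
  "targets": "-1 0 -1.75 0 -0.4 0 -0.3;-1 0 0 2.6 0 0 0;-1 0 0 2.6 0 0 0;-1 0 0 2.2 0 0 0;-1 0 0 0 0 0 0"
}}

```text
clock: 7.63
eef_pos: [528.0, -78.1, 199.2]
tool_rot: [2.718, 0.005, 1.81]
force: [0.5, 0.3, -2.0]
width: 11.2
gripper_force: 59.1
```

```bash
python3 - <<'E'
from h import *
import pickle
d=cam("wrist"); pickle.dump(d,open("w4.pkl","wb")); 
delta(pocket(0)+N*57,RT)
p,r,_=state()
# coordinates in 4x crop
u0,v0=196,100
im=cv2.resize(d["color"][v0:v0+140,u0:u0+120][:,:,::-1],None,fx=4,fy=4,interpolation=cv2.INTER_CUBIC); cv2.imwrite("pics/w4.png",im)
f=lambda P:((proj(d,P)[0]-[u0,v0])*4+1.5).round(0)
print("mouth",f(pocket(0)),"mouth corners",[f(pocket(0)+r@np.array([a,b,0.])) for a in(18.75,-18.75) for b in(-7.75,7.75)])
print("foot corners",[f(p+r@np.array([16,b,45.])) for b in(-6,6)],"axis at mouth depth",f(p+r@np.array([0,0,57.])))
E
```

```text
eef [527.7 -77.9 200. ] shift cm (tool axes now) [ 0.07 -0.27  3.98] turn deg [-0.74  0.15  0.34]
mouth [237. 358.] mouth corners [array([201., 275.]), array([273., 275.]), array([203., 438.]), array([272., 438.])]
foot corners [array([212., 363.]), array([281., 363.])] axis at mouth depth [246. 425.]
```

View pics/w4.png

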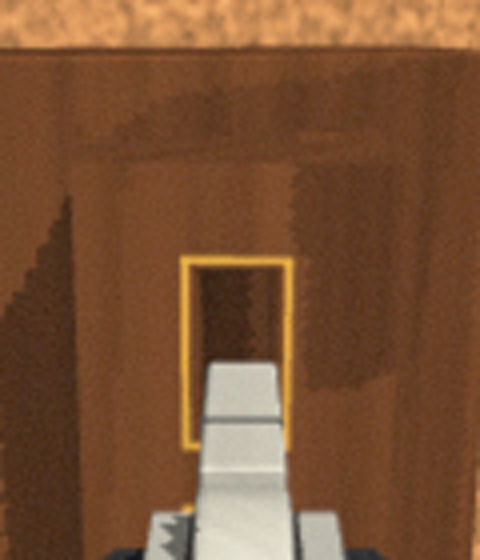

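```bash
python3 -c "
from h import *
p,r,s=state(); print(s['qpos'].round(3), s['qd'].round(3))
delta(pocket(0)+N*57,RT)"
```

```text
[ 0.767  0.486 -0.774  2.221  0.928  0.239 -0.511] [ 0.013 -0.038 -0.003  0.003 -0.11  -0.003  0.096]
eef [527.7 -77.9 200. ] shift cm (tool axes now) [ 0.07 -0.27  3.98] turn deg [-0.74  0.15  0.34]
```

{"fn": "move_arm", "kwargs": {
  "targets": "-1 0 0 0.8 0 0 0;-1 0 0 0 0 0 0"
}}

```text
clock: 7.85
eef_pos: [530.9, -77.6, 193.6]
tool_rot: [2.717, 0.006, 1.809]
force: [0.3, 0.7, -2.2]
width: 10.8
gripper_force: 59.1
```

```bash
python3 -c "
from h import *
p,r,s=state(); print(s['qpos'].round(3), s['qd'].round(3))
delta(pocket(0)+N*57,RT)"
```

```text
[ 0.76   0.504 -0.774  2.222  1.021  0.239 -0.603] [ 0.014 -0.021 -0.005  0.005 -0.089  0.     0.112]
eef [530.9 -77.6 193.6] shift cm (tool axes now) [ 0.12 -0.3   3.26] turn deg [-0.67  0.24  0.3 ]
```

{"fn": "move_arm", "kwargs": {
  "targets": "-1 0.08 -0.12 0.6 -0.35 0.1 0.15;-1 0.08 -0.12 0.6 -0.35 0.1 0.15;-1 0 0 0.6 0 0 0;-1 0 0 0.6 0 0 0;-1 0 0 0.6 0 0 0"
}}

```text
clock: 8.27
eef_pos: [540.7, -74.5, 166.1]
tool_rot: [2.704, 0.002, 1.804]
force: [-0.5, -0.1, -1.9]
width: 11.0
gripper_force: 59.1
```

```bash
python3 -c "
from h import *
p,r,s=state(); print(s['qpos'].round(3), s['qd'].round(3))
delta(pocket(0)+N*57,RT)"
```

```text
[ 0.737  0.577 -0.772  2.238  1.429  0.24  -1.002] [-0.144  0.145  0.126 -0.01   0.659  0.001 -0.643]
eef [540.7 -74.5 166.1] shift cm (tool axes now) [ 0.03 -0.1   0.33] turn deg [ 0.07  0.14 -0.02]
```

{"fn": "move_arm", "kwargs": {
  "targets": "-1 0.06 -0.06 0.5 0 0.1 0;-1 0 0 0.5 0 0 0;-1 0 0 0.4 0 0 0;-1 0 0 0.3 0 0 0;-1 0 0 0.2 0 0 0"
}}

```text
clock: 8.68
eef_pos: [547.9, -72.0, 148.5]
tool_rot: [2.704, 0.0, 1.806]
force: [0.8, -0.2, -0.8]
width: 11.1
gripper_force: 59.1
```

```bash
python3 -c "
from h import *
p,r,s=state(); print(s['qpos'].round(3), s['qd'].round(3), s['force'].round(1)@r)
delta(pocket(0)+N*15,RT)"
```

```text
[ 0.713  0.622 -0.758  2.236  1.599  0.254 -1.164] [-0.001  0.066 -0.024 -0.002  0.199  0.045 -0.182] [-0.38038272  0.32338371  1.03476179]
eef [547.9 -72.  148.5] shift cm (tool axes now) [-0.04 -0.05  2.62] turn deg [0.08 0.02 0.  ]
```

{"fn": "move_arm", "kwargs": {
  "targets": "-1 0 0 0.3 0 0 0;-1 0 0 0.3 0 0 0;-1 0 0 0.2 0 0 0;-1 0 0 0 0 0 0"
}}

```text
clock: 9.02
eef_pos: [550.8, -71.2, 140.6]
tool_rot: [2.704, -0.001, 1.806]
force: [-0.2, 0.4, -2.0]
width: 11.1
gripper_force: 59.1
```

{"fn": "move_arm", "kwargs": {
  "targets": "-1 0 0 0.2 0 0 0;-1 0 0 0.2 0 0 0;-1 0 0 0.1 0 0 0;-1 0 0 0 0 0 0"
}}

```text
clock: 9.35
eef_pos: [552.9, -70.7, 136.2]
tool_rot: [2.704, -0.001, 1.806]
force: [-0.5, 0.9, -1.9]
width: 11.5
gripper_force: 59.1
```

```bash
python3 -c "
from h import *
p,r,s=state(); print(s['force'].round(1)@r)
delta(pocket(0)+N*15,RT)"
```

```text
[ 0.99016122 -1.05595632  1.60453639]
eef [552.9 -70.7 136.2] shift cm (tool axes now) [-0.05  0.01  1.28] turn deg [ 0.07 -0.05 -0.01]
```

{"fn": "move_arm", "kwargs": {
  "targets": "-1 0 0 0.2 0 0 0;-1 0 0 0.2 0 0 0;-1 0 0 0.1 0 0 0;-1 0 0 0 0 0 0"
}}

```text
clock: 9.68
eef_pos: [555.0, -70.2, 131.6]
tool_rot: [2.704, -0.001, 1.806]
force: [0.1, -0.1, -2.4]
width: 11.1
gripper_force: 59.1
```

{"fn": "move_arm", "kwargs": {
  "targets": "-1 0 0 0.2 0 0 0;-1 0 0 0.2 0 0 0;-1 0 0 0.1 0 0 0;-1 0 0 0 0 0 0"
}}

```text
clock: 10.02
eef_pos: [557.0, -69.7, 127.1]
tool_rot: [2.704, -0.001, 1.806]
force: [-0.5, -0.2, -2.3]
width: 10.9
gripper_force: 59.1
```

```bash
python3 -c "
from h import *
p,r,s=state(); print(s['force'].round(1)@r)
delta(pocket(0)+N*15,RT)"
```

```text
[-0.08000021 -1.45713721  1.85751208]
eef [557.  -69.7 127.1] shift cm (tool axes now) [-0.05  0.01  0.27] turn deg [ 0.07 -0.05 -0.01]
```

Pocket 0 is free (past the spacer depth with no force). Seat it gently.

{"fn": "move_arm", "kwargs": {
  "targets": "-1 0 0 0.1 0 0 0;-1 0 0 0.1 0 0 0;-1 0 0 0 0 0 0"
}}

```text
clock: 10.27
eef_pos: [557.4, -69.6, 126.5]
tool_rot: [2.703, 0.001, 1.806]
force: [-9.7, -1.9, 14.2]
width: 10.9
gripper_force: 61.7
```

{"fn": "move_arm", "kwargs": {
  "targets": "-1 0 0 0.1 0 0 0;-1 0 0 0 0 0 0"
}}

```text
clock: 10.43
eef_pos: [557.4, -69.5, 126.4]
tool_rot: [2.703, 0.002, 1.806]
force: [-16.3, -3.9, 27.6]
width: 10.8
gripper_force: 63.8
```

{"fn": "move_arm", "kwargs": {
  "targets": "-1 0 0 0.05 0 0 0;-1 0 0 0 0 0 0"
}}

```text
clock: 10.6
eef_pos: [557.4, -69.6, 126.4]
tool_rot: [2.702, 0.003, 1.806]
force: [-20.0, -4.4, 33.2]
width: 11.1
gripper_force: 65.0
```

```bash
python3 -c "
from h import *
p,r,s=state(); print(s['force'].round(1)@r)
delta(pocket(0)+N*15,RT)"
```

```text
[  0.3049669   -4.41649638 -38.75566481]
eef [557.4 -69.6 126.4] shift cm (tool axes now) [-0.06 -0.01  0.2 ] turn deg [0.16 0.12 0.09]
```

{"fn": "move_arm", "kwargs": {
  "targets": "-1 0 0 -0.2 0 0 0;-1 0 0 0 0 0 0;-0.3 0 0 0 0 0 0;-0.3 0 0 0 0 0 0;-0.3 0 0 0 0 0 0"
}}

```text
clock: 11.02
eef_pos: [558.0, -69.4, 125.9]
tool_rot: [2.703, -0.001, 1.806]
force: [-0.1, -0.1, 0.2]
width: 30.0
gripper_force: 0.0
```

{"fn": "move_arm", "kwargs": {
  "targets": "-0.3 0 0 -0.3 0 0 0;-0.3 0 0 -0.7 0 0 0;-0.3 0 0 -0.8 0 0 0;-0.3 0 0 -0.8 0 0 0;-0.3 0 0 -0.8 0 0 0"
}}

```text
clock: 11.43
eef_pos: [543.5, -72.8, 157.1]
tool_rot: [2.704, -0.001, 1.806]
force: [1.4, 0.3, 0.3]
width: 29.9
gripper_force: 0.0
```

{"fn": "move_arm", "kwargs": {
  "targets": "-0.3 0 0 -0.8 0 0 0;-0.3 0 0 -0.8 0 0 0;-0.3 0 0 -1.2 0 0 0;-0.3 0 0 -1.2 0 0 0;-0.3 0 0 -1.2 0 0 0"
}}

```text
clock: 11.85
eef_pos: [521.9, -77.9, 204.4]
tool_rot: [2.704, -0.0, 1.807]
force: [0.3, -0.2, 0.2]
width: 30.0
gripper_force: 0.0
```

{"fn": "move_arm", "kwargs": {
  "targets": "-0.3 0 0 -1.2 0 0 0;-0.3 0 0 -1.2 0 0 0;-0.3 0 0 -1.2 0 0 0;-0.3 0 0 -1.2 0 0 0;-0.3 0 0 -1.2 0 0 0"
}}

```text
clock: 12.27
eef_pos: [497.1, -83.9, 258.6]
tool_rot: [2.704, -0.002, 1.806]
force: [-0.9, 1.1, -0.0]
width: 29.9
gripper_force: 0.0
```

```bash
python3 - <<'E'
from h import *
import pickle
p,r,s=state(); print(s['qpos'].round(3))
w=cam("wrist"); S=cam("side"); pickle.dump((w,S),open("s5.pkl","wb"))
q=pocket(0); yv=UZ@[0,1,0]
def crop(d,k):
    c=proj(d,q+N*20)[0].astype(int); u,v=c[0]-48,c[1]-50
    f=lambda P:((proj(d,P)[0]-[u,v])*k+k/2-.5).round(0)
    print("line edges, ring c, top",f(q+yv*16),f(q-yv*16),f(q+N*32),f(q+N*50), "over spacer ring/top",f(q+N*48),f(q+N*66))
    return cv2.resize(d["color"][v:v+100,u:u+96][:,:,::-1],(96*k,100*k),interpolation=cv2.INTER_CUBIC)
cv2.imwrite("pics/v5.png",np.hstack([crop(S,4),crop(w,4)]))
E
```

```text
[ 1.134  0.469 -1.217  2.215  0.834  0.431 -0.426]
line edges, ring c, top [175. 235.] [195. 210.] [204. 193.] [214. 176.] over spacer ring/top [213. 178.] [224. 160.]
line edges, ring c, top [193. 129.] [193. 242.] [194. 217.] [194. 237.] over spacer ring/top [194. 235.] [194. 258.]
```

View pics/v5.png

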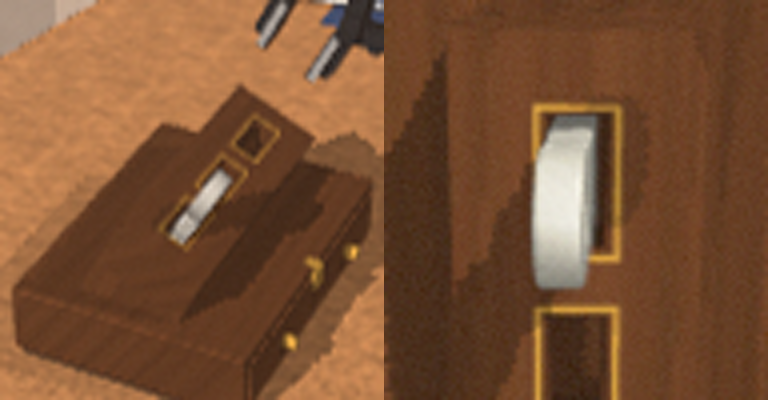

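```bash
python3 -c "
from h import *
V=R.from_euler('xyz',[np.pi,0,1.073]).as_matrix()
p,r,s=state(); delta(p,V)
print('after turn: shift in new tool axes to hover', (V.T@(np.array([519.4,309.4,200])-p)/10).round(2))"
```

```text
eef [497.8 -84.4 259.4] shift cm (tool axes now) [0. 0. 0.] turn deg [24.05 -9.17 41.25]
after turn: shift in new tool axes to hover [ 35.64 -16.9    5.94]
```

{"fn": "move_arm", "kwargs": {
  "targets": "-0.3 0 0 0 3 -1.1 5.2;-0.3 0 0 0 3 -1.1 5.2;0 0 0 0 3 -1.1 5.2;0 0 0 0 3 -1.2 5.2;0 0 0 0 3 -1.2 5.1"
}}

```text
clock: 12.78
eef_pos: [497.5, -84.0, 257.9]
tool_rot: [2.983, -0.038, 1.342]
force: [0.8, -0.4, -1.2]
width: 43.0
gripper_force: 0.0
```

{"fn": "move_arm", "kwargs": {
  "targets": "0 0 0 0 3 -1.1 5.1;0 0 0 0 3 -1.2 5.1;0 0 0 0 3 -1.2 5.1;0 3.5 -1.7 0 0 0 0;0 3.5 -1.7 0 0 0 0"
}}

```text
clock: 13.2
eef_pos: [502.0, -7.6, 256.9]
tool_rot: [-3.139, 0.002, 1.069]
force: [0.7, 2.5, -0.8]
width: 42.8
gripper_force: 0.0
```

{"fn": "move_arm", "kwargs": {
  "targets": "1 3.5 -1.7 0 0 0 0;1 3.6 -1.7 0 0 0 0;1 3.6 -1.7 0 0 0 0;1 3.6 -1.7 0 0 0 0;1 3.6 -1.7 0 0 0 0"
}}

```text
clock: 13.62
eef_pos: [511.2, 193.2, 257.5]
tool_rot: [-3.141, 0.002, 1.075]
force: [0.6, -0.8, 0.3]
width: 85.5
gripper_force: 0.0
```

{"fn": "move_arm", "kwargs": {
  "targets": "1 3.5 -1.7 0 0 0 0;1 3.5 -1.7 0 0 0 0;1 3.5 -1.7 0 0 0 0;1 0 0 2.5 0 0 0;1 0 0 0 0 0 0"
}}

```text
clock: 14.03
eef_pos: [513.7, 310.1, 229.5]
tool_rot: [-3.137, 0.005, 1.081]
force: [-1.1, -1.5, -1.8]
width: 85.3
gripper_force: 0.0
```

```bash
python3 -c "
from h import *
V=R.from_euler('xyz',[np.pi,0,1.073]).as_matrix()
p,r,s=state(); print(s['qpos'].round(3)); delta(np.array([519.4,309.4,130]),V)"
```

```text
[-0.086  0.689 -0.855  1.643  0.571  1.084 -1.597]
eef [513.7 310.1 229.5] shift cm (tool axes now) [0.25 0.58 9.94] turn deg [-0.24  0.28  0.43]
```

{"fn": "move_arm", "kwargs": {
  "targets": "1 0.25 0.58 2 -0.2 0.3 0.4;1 0 0 2.7 0 0 0;1 0 0 2.7 0 0 0;1 0 0 2.5 0 0 0;1 0 0 0 0 0 0"
}}

```text
clock: 14.45
eef_pos: [520.9, 304.1, 129.5]
tool_rot: [-3.141, 0.004, 1.067]
force: [-0.1, -0.1, -1.0]
width: 85.3
gripper_force: 0.0
```

```bash
python3 -c "
from h import *
V=R.from_euler('xyz',[np.pi,0,1.073]).as_matrix()
p,r,s=state(); print(s['qpos'].round(3)); delta(np.array([519.4,309.4,53]),V)"
```

```text
[-0.124  0.802 -0.766  1.729  0.688  0.905 -1.69 ]
eef [520.9 304.1 129.5] shift cm (tool axes now) [ 0.42 -0.38  7.65] turn deg [-0.04  0.25 -0.32]
```

{"fn": "move_arm", "kwargs": {
  "targets": "1 0.42 -0.38 1 0 0.2 -0.3;1 0 0 0 0 0 0;1 0 0 0 0 0 0"
}}

```text
clock: 14.7
eef_pos: [521.7, 314.4, 125.5]
tool_rot: [3.14, -0.01, 1.074]
force: [-0.4, 1.1, 0.9]
width: 85.3
gripper_force: 0.0
```

```bash
python3 -c "
from h import *
V=R.from_euler('xyz',[np.pi,0,1.073]).as_matrix()
p,r,s=state(); print(s['qpos'].round(3),s['qd'].round(3)); delta(np.array([519.4,309.4,53]),V)"
```

```text
[-0.137  0.809 -0.764  1.729  0.7    0.887 -1.701] [ 0.007 -0.012 -0.001 -0.005  0.     0.002  0.002]
eef [521.7 314.4 125.5] shift cm (tool axes now) [-0.62  0.02  7.25] turn deg [ 0.11 -0.57  0.07]
```

{"fn": "move_arm", "kwargs": {
  "targets": "1 0 0 0 0 0 0;1 0 0 0 0 0 0"
}}

```text
clock: 14.87
eef_pos: [522.0, 313.9, 125.8]
tool_rot: [3.139, -0.01, 1.074]
force: [-0.7, -0.5, -0.6]
width: 85.5
gripper_force: 0.0
```

```bash
python3 -c "
from h import *
V=R.from_euler('xyz',[np.pi,0,1.073]).as_matrix()
p,r,s=state(); delta(np.array([519.4,309.4,53]),V)"
```

```text
eef [522.  313.9 125.8] shift cm (tool axes now) [-0.59 -0.04  7.27] turn deg [ 0.15 -0.58  0.03]
```

{"fn": "move_arm", "kwargs": {
  "targets": "1 -0.57 -0.04 0.3 0.1 -0.5 0;1 0 0 1.5 0 0 0;1 0 0 1.5 0 0 0;1 0 0 0 0 0 0;1 0 0 0 0 0 0"
}}

```text
clock: 15.28
eef_pos: [517.9, 308.1, 91.2]
tool_rot: [-3.141, 0.002, 1.074]
force: [-0.1, -0.3, 1.2]
width: 85.4
gripper_force: 0.0
```

```bash
python3 -c "
from h import *
V=R.from_euler('xyz',[np.pi,0,1.073]).as_matrix()
p,r,s=state(); delta(np.array([519.4,309.4,53]),V)"
```

```text
eef [517.9 308.1  91.2] shift cm (tool axes now) [0.2  0.07 3.82] turn deg [-0.06  0.11  0.04]
```

{"fn": "move_arm", "kwargs": {
  "targets": "1 0.15 0.07 1.2 0 0.1 0;1 0 0 1.2 0 0 0;1 0 0 1.2 0 0 0;1 0 0 0.2 0 0 0;1 0 0 0 0 0 0"
}}

```text
clock: 15.7
eef_pos: [518.8, 309.1, 52.0]
tool_rot: [-3.14, 0.001, 1.074]
force: [-0.2, -0.3, 1.1]
width: 85.5
gripper_force: 0.0
```

{"fn": "move_arm", "kwargs": {
  "targets": "1 0 0 0 0 0 0"
}}

```text
clock: 15.78
eef_pos: [519.4, 309.8, 53.2]
tool_rot: [-3.141, -0.001, 1.074]
force: [-0.4, -0.7, -0.2]
width: 85.1
gripper_force: 0.0
```

```bash
python3 -c "
from h import *
V=R.from_euler('xyz',[np.pi,0,1.073]).as_matrix()
p,r,s=state(); delta(np.array([519.4,309.4,53]),V)"
```

```text
eef [519.4 309.8  53.2] shift cm (tool axes now) [-0.04  0.02  0.02] turn deg [-0.05 -0.06  0.06]
```

Close, check force, lift.

{"fn": "move_arm", "kwargs": {
  "targets": "-1 0 0 0 0 0 0;-1 0 0 0 0 0 0;-1 0 0 0 0 0 0;-1 0 0 0 0 0 0;-1 0 0 0 0 0 0"
}}

```text
clock: 16.2
eef_pos: [519.7, 309.7, 53.7]
tool_rot: [-3.141, -0.002, 1.074]
force: [-0.3, 0.3, -0.4]
width: 25.5
gripper_force: 0.0
```

{"fn": "move_arm", "kwargs": {
  "targets": "-1 0 0 0 0 0 0;-1 0 0 0 0 0 0;-1 0 0 0 0 0 0;-1 0 0 0 0 0 0"
}}

```text
clock: 16.53
eef_pos: [519.8, 309.7, 53.7]
tool_rot: [-3.141, -0.002, 1.074]
force: [1.3, -0.4, 2.4]
width: 11.5
gripper_force: 58.5
```

{"fn": "move_arm", "kwargs": {
  "targets": "-1 0 0 -0.5 0 0 0;-1 0 0 -1.5 0 0 0;-1 0 0 -3 0 0 0;-1 0 0 -3.5 0 0 0;-1 0 0 -3.5 0 0 0"
}}

```text
clock: 16.95
eef_pos: [518.7, 309.3, 175.2]
tool_rot: [-3.14, -0.0, 1.075]
force: [0.9, -0.3, -1.8]
width: 11.5
gripper_force: 58.4
```

{"fn": "move_arm", "kwargs": {
  "targets": "-1 0 0 -3.5 0 0 0;-1 0 0 -3 0 0 0;-1 0 0 0 0 0 0;-1 0 0 0 0 0 0"
}}

```text
clock: 17.28
eef_pos: [520.0, 310.2, 241.1]
tool_rot: [3.14, -0.005, 1.074]
force: [-0.3, -0.3, -2.6]
width: 11.2
gripper_force: 58.6
```

```bash
python3 -c "
from h import *
p,r,s=state(); print(s['qpos'].round(3)); delta(pocket(2)+N*90,RT)"
```

```text
[-0.079  0.679 -0.86   1.626  0.565  1.097 -1.59 ]
eef [520.  310.2 241.1] shift cm (tool axes now) [-42.36  26.88   4.69] turn deg [-23.67   8.91 -41.3 ]
```

{"fn": "move_arm", "kwargs": {
  "targets": "-1 -3 1.9 0 0 0 0;-1 -3 1.9 0 0 0 0;-1 -3 1.9 0 0 0 0;-1 -3 1.9 0 0 0 0;-1 -3 1.9 0 0 0 0"
}}

```text
clock: 17.7
eef_pos: [530.2, 130.0, 236.8]
tool_rot: [-3.139, 0.001, 1.075]
force: [1.0, 0.2, -1.2]
width: 10.9
gripper_force: 58.6
```

{"fn": "move_arm", "kwargs": {
  "targets": "-1 -3 1.9 0 0 0 0;-1 -3 1.9 0 0 0 0;-1 -3 1.9 0 0 0 0;-1 -3 1.9 0 0 0 0;-1 -3 1.9 0 0 0 0"
}}

```text
clock: 18.12
eef_pos: [542.0, -47.0, 236.6]
tool_rot: [-3.138, 0.0, 1.074]
force: [1.2, 0.2, -1.1]
width: 11.3
gripper_force: 58.6
```

{"fn": "move_arm", "kwargs": {
  "targets": "-1 -3 1.9 0 0 0 0;-1 -3 1.9 0 0 0 0;-1 -3 2 0 0 0 0;-1 -3 2 0 0 0 0;-1 0 0 0 0 0 0"
}}

```text
clock: 18.53
eef_pos: [553.0, -198.0, 234.9]
tool_rot: [-3.139, 0.005, 1.062]
force: [0.6, -1.1, -1.8]
width: 11.3
gripper_force: 58.9
```

{"fn": "move_arm", "kwargs": {
  "targets": "-1 0 0 0 -3 1.1 -5.2;-1 0 0 0 -3 1.1 -5.2;-1 0 0 0 -3 1.1 -5.2;-1 0 0 0 -3 1.1 -5.2;-1 0 0 0 -3 1.1 -5.2"
}}

```text
clock: 18.95
eef_pos: [553.4, -186.6, 236.6]
tool_rot: [2.867, -0.035, 1.541]
force: [-0.4, -0.9, -2.0]
width: 11.2
gripper_force: 59.0
```

{"fn": "move_arm", "kwargs": {
  "targets": "-1 0 0 0 -3 1.1 -5.2;-1 0 0 0 -2.9 1.1 -5.1;-1 0 0 0 -2.8 1.1 -5;-1 0 0 0 0 0 0;-1 0 0 0 0 0 0"
}}

```text
clock: 19.37
eef_pos: [553.1, -188.1, 236.1]
tool_rot: [2.714, 0.001, 1.802]
force: [-0.4, 0.6, -0.9]
width: 11.4
gripper_force: 58.8
```

```bash
python3 -c "
from h import *
p,r,s=state(); print(s['qpos'].round(3),s['qd'].round(2)); delta(pocket(2)+N*90,RT)"
```

```text
[ 1.186  0.661 -1.168  2.021  0.862  0.555 -0.222] [-0.03 -0.02 -0.01 -0.03 -0.01 -0.   -0.01]
eef [ 553.1 -188.1  236.1] shift cm (tool axes now) [-0.23 -1.73  4.  ] turn deg [-0.49  0.14 -0.19]
```

{"fn": "move_arm", "kwargs": {
  "targets": "-1 -0.1 -0.8 1 -0.2 0.1 -0.1;-1 -0.1 -0.8 1.2 -0.2 0 -0.1;-1 0 -0.1 1.2 0 0 0;-1 0 0 1.2 0 0 0;-1 0 0 1.2 0 0 0"
}}

```text
clock: 19.78
eef_pos: [564.9, -186.9, 177.5]
tool_rot: [2.704, 0.003, 1.808]
force: [-0.3, -0.8, -2.0]
width: 11.2
gripper_force: 58.9
```

{"fn": "move_arm", "kwargs": {
  "targets": "-1 0 0 1 0 0 0;-1 0 0 0 0 0 0;-1 0 0 0 0 0 0"
}}

```text
clock: 20.03
eef_pos: [568.9, -185.5, 168.9]
tool_rot: [2.704, 0.003, 1.81]
force: [-0.5, 1.7, -2.0]
width: 11.2
gripper_force: 58.8
```

```bash
python3 - <<'E'
from h import *
import pickle
d=cam("wrist"); delta(pocket(2)+N*57,RT)
p,r,s=state(); print(s['qpos'].round(3),s['qd'].round(2))
u0,v0=196,100
im=cv2.resize(d["color"][v0:v0+140,u0:u0+120][:,:,::-1],None,fx=4,fy=4,interpolation=cv2.INTER_CUBIC); cv2.imwrite("pics/w6.png",im)
f=lambda P:((proj(d,P)[0]-[u0,v0])*4+1.5).round(0)
print("mouth",f(pocket(2)),[f(pocket(2)+r@np.array([a,b,0.])) for a in(18.75,-18.75) for b in(-7.75,7.75)])
print("foot corners",[f(p+r@np.array([16,b,45.])) for b in(-6,6)])
E
```

```text
eef [ 568.9 -185.8  169.4] shift cm (tool axes now) [-0.09 -0.38  0.56] turn deg [0.12 0.09 0.28]
[ 1.038  0.714 -0.955  2.064  1.056  0.386 -0.379] [ 0.02 -0.01 -0.01  0.    0.   -0.01  0.  ]
mouth [226. 421.] [array([185., 327.]), array([267., 327.]), array([188., 511.]), array([266., 511.])]
foot corners [array([212., 365.]), array([282., 365.])]
```

View pics/w6.png

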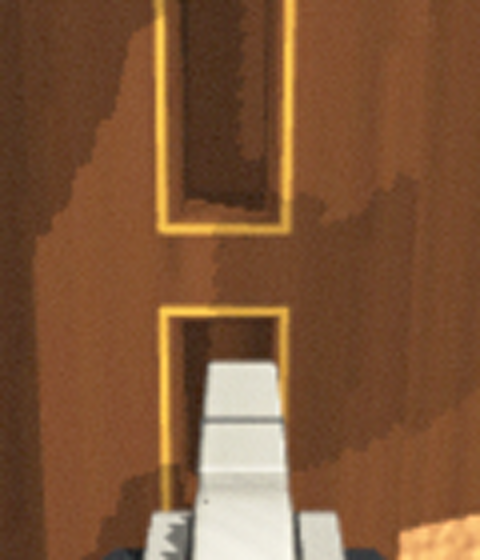

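{"fn": "move_arm", "kwargs": {
  "targets": "-1 -0.04 -0.34 0.3 0.1 0.1 0.3;-1 0 0 0.4 0 0 0;-1 0 0 0 0 0 0;-1 0 0 0 0 0 0"
}}

```text
clock: 20.42
eef_pos: [568.2, -187.2, 161.1]
tool_rot: [2.705, -0.0, 1.805]
force: [-0.5, -0.4, -2.1]
width: 10.9
gripper_force: 58.8
```

```bash
python3 -c "
from h import *
p,r,s=state(); print(s['qpos'].round(3),s['qd'].round(2)); delta(pocket(2)+N*15,RT)"
```

```text
[ 1.026  0.721 -0.93   2.069  1.076  0.368 -0.399] [ 0.   -0.   -0.01  0.   -0.   -0.    0.  ]
eef [ 568.2 -187.2  161.1] shift cm (tool axes now) [0.03 0.06 4.06] turn deg [ 0.01  0.01 -0.06]
```

{"fn": "move_arm", "kwargs": {
  "targets": "-1 0.06 0.05 0.4 0 0 0;-1 0 0 0.4 0 0 0;-1 0 0 0.4 0 0 0;-1 0 0 0.2 0 0 0;-1 0 0 0 0 0 0"
}}

```text
clock: 20.83
eef_pos: [574.4, -184.7, 148.1]
tool_rot: [2.705, -0.001, 1.806]
force: [-0.3, 0.8, -1.9]
width: 11.1
gripper_force: 58.8
```

{"fn": "move_arm", "kwargs": {
  "targets": "-1 0 0 0.2 0 0 0;-1 0 0 0.2 0 0 0;-1 0 0 0.2 0 0 0;-1 0 0 0 0 0 0"
}}

```text
clock: 21.17
eef_pos: [576.9, -184.2, 142.9]
tool_rot: [2.705, -0.0, 1.805]
force: [-0.1, -0.5, -2.1]
width: 11.1
gripper_force: 58.8
```

```bash
python3 -c "
from h import *
p,r,s=state(); print((s['force']@r).round(1)); delta(pocket(2)+N*15,RT)"
```

```text
[-0.5 -1.1  1.8]
eef [ 576.9 -184.2  142.9] shift cm (tool axes now) [-0.06  0.    2.02] turn deg [ 0.01 -0.01 -0.03]
```

{"fn": "move_arm", "kwargs": {
  "targets": "-1 0 0 0.1 0 0 0;-1 0 0 0.1 0 0 0;-1 0 0 0.1 0 0 0;-1 0 0 0 0 0 0"
}}

```text
clock: 21.5
eef_pos: [578.1, -184.0, 140.4]
tool_rot: [2.705, -0.0, 1.805]
force: [-0.0, -0.7, -1.7]
width: 11.2
gripper_force: 58.8
```

{"fn": "move_arm", "kwargs": {
  "targets": "-1 0 0 0.15 0 0 0;-1 0 0 0.1 0 0 0;-1 0 0 0 0 0 0"
}}

```text
clock: 21.75
eef_pos: [578.6, -184.0, 139.9]
tool_rot: [2.705, 0.002, 1.805]
force: [-13.1, -0.9, 20.3]
width: 11.3
gripper_force: 62.7
```

```bash
python3 -c "
from h import *
p,r,s=state(); print((s['force']@r).round(1)); delta(pocket(2)+N*15,RT)"
```

```text
[  2.1  -3.2 -23.8]
eef [ 578.6 -184.   139.9] shift cm (tool axes now) [-0.04 -0.02  1.67] turn deg [0.03 0.13 0.02]
```

{"fn": "move_arm", "kwargs": {
  "targets": "-1 0 0 -0.3 0 0 0;-1 0 0 -0.5 0 0 0;-1 0 0 -0.6 0 0 0;-1 0 0 -0.7 0 0 0;-1 0 0 -0.8 0 0 0"
}}

```text
clock: 22.17
eef_pos: [566.9, -186.6, 164.9]
tool_rot: [2.705, -0.001, 1.805]
force: [0.2, 0.0, -0.8]
width: 11.1
gripper_force: 59.0
```

{"fn": "move_arm", "kwargs": {
  "targets": "-1 0.6 0 0 0 0 0;-1 1.3 0 0 0 0 0;-1 1.5 0 0 0 0 0;-1 1.5 0 0 0 0 0;-1 0.9 0 0 0 0 0"
}}

```text
clock: 22.58
eef_pos: [553.2, -127.8, 164.8]
tool_rot: [2.704, -0.001, 1.808]
force: [-0.0, 0.3, -1.5]
width: 11.2
gripper_force: 59.1
```

{"fn": "move_arm", "kwargs": {
  "targets": "-1 0 0 0 0 0 0;-1 0 0 0 0 0 0"
}}

```text
clock: 22.75
eef_pos: [553.7, -129.6, 164.7]
tool_rot: [2.705, 0.0, 1.807]
force: [0.9, -0.8, -2.1]
width: 11.2
gripper_force: 59.1
```

```bash
python3 -c "
from h import *
p,r,s=state(); print(s['qpos'].round(3),s['qd'].round(2)); delta(pocket(1)+N*15,RT)"
```

```text
[ 0.893  0.64  -0.85   2.161  1.201  0.286 -0.646] [ 0.02  0.01  0.01 -0.02 -0.    0.01  0.01]
eef [ 553.7 -129.6  164.7] shift cm (tool axes now) [-0.1  -0.03  4.41] turn deg [ 0.02 -0.01  0.06]
```

{"fn": "move_arm", "kwargs": {
  "targets": "-1 -0.04 -0.03 0.4 0 0 0;-1 0 0 0.4 0 0 0;-1 0 0 0.4 0 0 0;-1 0 0 0.4 0 0 0;-1 0 0 0.2 0 0 0"
}}

```text
clock: 23.17
eef_pos: [561.2, -130.0, 147.3]
tool_rot: [2.705, -0.001, 1.803]
force: [0.0, -0.1, -1.4]
width: 11.0
gripper_force: 59.1
```

{"fn": "move_arm", "kwargs": {
  "targets": "-1 0 0 0.3 0 0 0;-1 0 0 0.2 0 0 0;-1 0 0 0 0 0 0"
}}

```text
clock: 23.42
eef_pos: [563.1, -128.6, 143.1]
tool_rot: [2.705, -0.001, 1.805]
force: [0.6, 0.1, -2.2]
width: 11.1
gripper_force: 59.1
```

```bash
python3 -c "
from h import *
p,r,s=state(); print((s['force']@r).round(1)); delta(pocket(1)+N*15,RT)"
```

```text
[-0.1 -0.4  2.2]
eef [ 563.1 -128.6  143.1] shift cm (tool axes now) [0.02 0.04 2.06] turn deg [ 0.01 -0.01 -0.07]
```

{"fn": "move_arm", "kwargs": {
  "targets": "-1 0.04 0.03 0.2 0 0 0;-1 0 0 0.2 0 0 0;-1 0 0 0.2 0 0 0;-1 0 0 0 0 0 0"
}}

```text
clock: 23.75
eef_pos: [565.7, -127.3, 138.0]
tool_rot: [2.705, -0.0, 1.805]
force: [-0.2, 0.7, -1.8]
width: 11.1
gripper_force: 59.1
```

{"fn": "move_arm", "kwargs": {
  "targets": "-1 0 0 0.2 0 0 0;-1 0 0 0.2 0 0 0;-1 0 0 0.1 0 0 0;-1 0 0 0 0 0 0"
}}

```text
clock: 24.08
eef_pos: [567.7, -126.8, 133.5]
tool_rot: [2.705, -0.0, 1.806]
force: [-0.1, 0.2, -2.1]
width: 11.1
gripper_force: 59.1
```

```bash
python3 -c "
from h import *
p,r,s=state(); print((s['force']@r).round(1)); delta(pocket(1)+N*15,RT)"
```

```text
[ 0.2 -0.9  1.9]
eef [ 567.7 -126.8  133.5] shift cm (tool axes now) [-0.06 -0.01  0.98] turn deg [ 0.02 -0.02 -0.02]
```

Pocket 1 is free. Continue to the floor (expected near N·16–17).

{"fn": "move_arm", "kwargs": {
  "targets": "-1 0 0 0.2 0 0 0;-1 0 0 0.2 0 0 0;-1 0 0 0.2 0 0 0;-1 0 0 0 0 0 0"
}}

```text
clock: 24.42
eef_pos: [570.2, -126.2, 128.0]
tool_rot: [2.705, -0.001, 1.805]
force: [0.4, 0.2, -1.8]
width: 11.1
gripper_force: 59.1
```

{"fn": "move_arm", "kwargs": {
  "targets": "-1 0 0 0.1 0 0 0;-1 0 0 0.1 0 0 0;-1 0 0 0 0 0 0"
}}

```text
clock: 24.67
eef_pos: [571.0, -126.1, 126.4]
tool_rot: [2.705, -0.0, 1.805]
force: [-0.1, -0.2, -1.4]
width: 11.1
gripper_force: 59.1
```

{"fn": "move_arm", "kwargs": {
  "targets": "-1 0 0 0.1 0 0 0;-1 0 0 0 0 0 0"
}}

```text
clock: 24.83
eef_pos: [571.5, -126.0, 125.6]
tool_rot: [2.705, -0.0, 1.805]
force: [-0.3, -0.2, -1.1]
width: 11.1
gripper_force: 59.2
```

{"fn": "move_arm", "kwargs": {
  "targets": "-1 0 0 0.1 0 0 0;-1 0 0 0 0 0 0"
}}

```text
clock: 25.0
eef_pos: [571.5, -126.0, 125.5]
tool_rot: [2.704, 0.001, 1.805]
force: [-7.2, -1.0, 9.7]
width: 11.0
gripper_force: 60.7
```

```bash
python3 -c "
from h import *
p,r,s=state(); print((s['force']@r).round(1)); delta(pocket(1)+N*15,RT)"
```

```text
[  0.7  -2.4 -11.9]
eef [ 571.5 -126.   125.5] shift cm (tool axes now) [-0.05 -0.02  0.09] turn deg [ 0.05  0.06 -0.  ]
```

{"fn": "move_arm", "kwargs": {
  "targets": "-1 0 0 0.1 0 0 0;-1 0 0 0 0 0 0;-1 0 0 -0.1 0 0 0;-1 0 0 0 0 0 0"
}}

```text
clock: 25.33
eef_pos: [571.7, -126.1, 125.5]
tool_rot: [2.704, 0.001, 1.805]
force: [-8.7, -1.8, 12.7]
width: 11.4
gripper_force: 61.2
```

{"fn": "move_arm", "kwargs": {
  "targets": "-0.3 0 0 0 0 0 0;-0.3 0 0 0 0 0 0;-0.3 0 0 0 0 0 0;-0.3 0 0 -0.3 0 0 0;-0.3 0 0 -0.7 0 0 0"
}}

```text
clock: 25.75
eef_pos: [567.7, -126.5, 133.3]
tool_rot: [2.705, -0.001, 1.806]
force: [-0.3, -0.7, 0.6]
width: 30.0
gripper_force: 0.0
```

{"fn": "move_arm", "kwargs": {
  "targets": "-0.3 0 0 -0.8 0 0 0;-0.3 0 0 -0.8 0 0 0;-0.3 0 0 -0.8 0 0 0;-0.3 0 0 -0.8 0 0 0;-0.3 0 0 -1 0 0 0"
}}

```text
clock: 26.17
eef_pos: [550.3, -130.8, 172.1]
tool_rot: [2.705, -0.001, 1.806]
force: [-0.6, 0.1, 0.1]
width: 29.8
gripper_force: 0.0
```

{"fn": "move_arm", "kwargs": {
  "targets": "-0.3 0 0 -1 0 0 0;-0.3 0 0 -1.2 0 0 0;-0.3 0 0 -1.2 0 0 0;-0.3 0 0 -1.2 0 0 0;-0.3 0 0 -1.2 0 0 0"
}}

```text
clock: 26.58
eef_pos: [526.3, -136.6, 225.0]
tool_rot: [2.705, -0.001, 1.806]
force: [-0.2, 0.6, 0.0]
width: 30.1
gripper_force: 0.0
```

{"fn": "move_arm", "kwargs": {
  "targets": "-0.3 0 0 -1.2 0 0 0;-0.3 0 0 -1 0 0 0;-0.3 0 0 0 0 0 0;-0.3 0 0 0 0 0 0"
}}

```text
clock: 26.92
eef_pos: [517.6, -139.3, 244.5]
tool_rot: [2.704, 0.0, 1.805]
force: [-0.5, 0.0, 0.1]
width: 29.8
gripper_force: 0.0
```

```bash
python3 - <<'E'
from h import *
S=cam("side"); T=cam("top"); yv=UZ@[0,1,0]; k=4
def crop(d):
    c=proj(d,pocket(0.5)+N*20)[0].astype(int); u,v=c[0]-48,c[1]-50
    f=lambda P:((proj(d,P)[0]-[u,v])*k+k/2-.5).round(0)
    for i in(0,1): print(i,"ring c, top home",f(pocket(i)+N*32),f(pocket(i)+N*50),"over spacer",f(pocket(i)+N*48),f(pocket(i)+N*66))
    return cv2.resize(d["color"][v:v+100,u:u+96][:,:,::-1],(96*k,100*k),interpolation=cv2.INTER_CUBIC)
cv2.imwrite("pics/v7.png",np.hstack([crop(S),crop(T)]))
E
```

```text
0 ring c, top home [184. 213.] [194. 196.] over spacer [193. 198.] [204. 180.]
1 ring c, top home [219. 170.] [229. 153.] over spacer [228. 155.] [239. 138.]
0 ring c, top home [157. 220.] [163. 227.] over spacer [162. 226.] [168. 233.]
1 ring c, top home [246. 200.] [253. 207.] over spacer [252. 206.] [260. 213.]
```

View pics/v7.png

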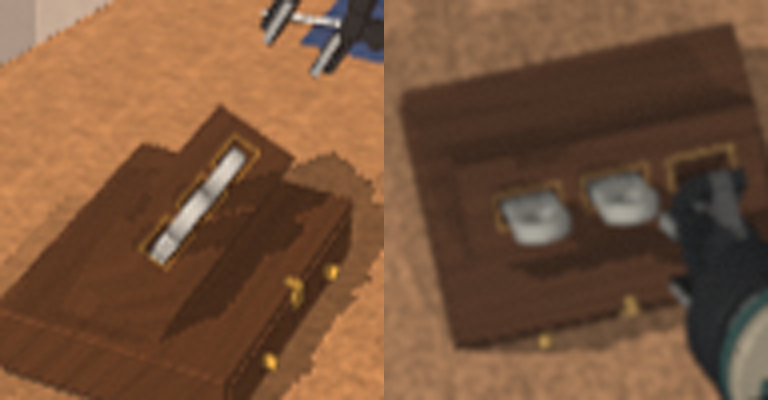

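Both rings stand alike in pockets 0 and 1 (side view about (185,220) and (222,175), matching the home predictions); the gripper is clear and pocket 2 is empty.

```bash
python3 -c "
from h import *
print(order.finish_job())"
```

```text
the job is handed in; nothing more can be done
None
```

Both gauges are fully home, in the left and middle pockets; the second gauge stopped short on the spacer in the right pocket, so I took it back out. The job is handed in at about 27 s.

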